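# Load the vibrating table and latch its gate

## Task

Lower the steel sample ring flat into the black rubber locating ring in the tray of the small grey vibrating table, without dropping it. Then push the tray's yellow gate shut by feel, gently and never with more than about 14 N, until the sprung brass tongue has ridden over the strike block and snapped out behind it, so that the gate stays latched when you let go. Leave the other things on the bench alone.

Things in the scene. Friction and masses are not known exactly. Their poses are not given: they have to be found in the camera images.
- sample: Steel ring filled flush with brown soil, 49 mm across, 28 mm high, 0.21 kg, solid. It stands on the bench to the left of the table. Origin at the centre of its underside, z up its axis.
- shaker: Small vibrating table, fixed to the bench, grey, 200 (x) by 176 (y) mm, yaw within 0.25 rad. Origin: centre of its underside. Aluminium tray on top, open above: floor 54 mm over the bench, 192 by 165 mm inside; walls 4 mm thick, up to 90 mm over the bench, on its -x, +x and +y sides. The gate closes its -y side (to the robot's right).
- seat_floor (a point): Point on the tray floor at the centre of the black rubber locating ring (inside diameter 56 mm, outside 68 mm, 4 mm high) that the sample stands in; it lies over the table's origin, 54 mm above the bench.
- gate_hinge (a point): On the gate's upright hinge axis, which stands at (92, -87) mm in the table's frame; the point is 76 mm above the bench. The gate does not move it.
- gate_push (a point): Where to push the gate: on the outer face of the dark latch case at its free end, 145 mm from the hinge axis along the gate and 8 mm out from the gate's middle plane, 78 mm over the bench. Moves with the gate; z up, -y is the outward normal of the outer face, -x points from hinge to free end (the table's axes when the gate is at 0).
- gate (a joint): Gate angle, rad: 0 shut, growing as it opens outwards to the table's -y side (counterclockwise from above). Panel 6 mm thick, 58 to 94 mm over the bench; the latch case, 16 mm thick, is its last part, 122 to 172 mm from the hinge. Slight friction, stays where left. Latched it reads -0.053 to 0.053: the keeper is screwed on up to 9 mm farther in or out each time.
- tongue (a joint): How far the brass tongue at the gate's free end is pressed back into the latch case, m: 0 fully out (10 mm beyond the case), 0.010 fully in; spring 1.6 to 5 N. Its leading side is sloped. It meets the strike when the gate's free end is some 22 mm from latching, is pressed back 7 mm, slides over the strike, and snaps out to 0 only when the gate is right home.
- keeper_corner (a point): Corner of the table, at (-100, -88) mm in its frame, 76 mm over the bench, near the dark keeper bracket, which carries the upright steel strike block, 14 mm thick, and a sprung rubber buffer. Felt at gate_push: up to 7 N while the slope rides on, a drop to 1 N, then the buffer from 2 mm before the snap, 5 N per mm; it snaps at about 11 N. Over 15.5 N counts as damage.
- moisture_tin: Bystander: round aluminium tin with lid, 50 mm across, 27 mm high. Origin at the centre of its underside.
- weight_big: Bystander: brass test weight, 30 mm across, 34 mm high. Origin at the centre of its underside.
- weight_small: Bystander: brass test weight, 24 mm across, 28 mm high. Origin at the centre of its underside.
- cork: Bystander: cork disc, 61 mm across, 8 mm thick. Origin at the centre of its underside.
- spatula_tool: Bystander: flat spatula with wooden grip, 219 mm long along its y, 25 mm wide, 14 mm high. Origin at the middle of its underside.
Mind the look-alikes: they are no part of the job. Leave any green or orange look-alike of the sample alone.

How it is judged:
On the way, in this order (a step that is already met when the one before it is completed fails the run):
1. the sample is lowered into the locating ring while still held: within 6 mm of its centre and 4 mm of the tray floor (horizontal distance between sample and seat_floor below 0.006 m and z of sample in the frame of seat_floor below 0.004 m and contact force between the fingers and sample above 0.5 N), for 0.05 s.
2. with the sample seated, the gate is shut and the tongue has snapped out behind the strike (horizontal distance between sample and seat_floor below 0.006 m and z of sample in the frame of seat_floor below 0.003 m and angle between sample's own z axis and vertical below 0.06 rad and value of joint gate below 0.06 rad and value of joint tongue below 0.001 m), for 0.2 s.
At the end, for the whole second after the job is handed in: The sample stands flat in the locating ring (centre within 6 mm of the seat's, underside within 3 mm of the tray floor, tilt under 0.06 rad), at rest; the gate is shut (joint under 0.06 rad) and its tongue is out behind the strike (under 1 mm pressed back), and stays so (all of step 2 and linear speed of sample below 0.02 m/s and not (velocity of joint gate above 0.05 rad/s)); the robot touches nothing.
It fails at once if the robot presses on the gate with more than 15.5 N (contact force between any of the fingers, the arm and gate above 15.5 N).
It fails at once if a bystander is moved more than 20 mm (distance of any of moisture_tin, weight_big, weight_small, cork, spatula_tool from where it was at the start of the episode above 0.02 m).
It also fails if it takes over 72 s, if anything falls off the work surface, if the arm or the gripper's body presses on something with over 40 N, if the wrist force passes 120 N, or if a joint passes its speed limit or range.

## Robot

A 7-joint arm with a two-finger parallel gripper is mounted at the origin on a cart in front of the work surface, level with it; the furniture and walls round the work are solid. World frame = base frame: x ahead of the robot, y to its left, z up, the work surface at z = 0. Lengths are in m, angles in rad, forces in N, time in s.
With the tool pointing down it reaches from about 0.35 to 0.9 m from the base axis. Payload 8.1 kg.
Tool frame: the origin (TCP) lies between the finger pads; the fingertips stand 11 mm ahead of it and the grasp point (between the pads) lies 8 mm behind it; z points along the fingers, y is the line along which they close (so a half turn about z gives the same grasp; the last joint's range is limited). The gripper opens to 92 mm and grips with 3 to 60 N. Pads are 19 mm wide; open, the fingers measure 130 mm over their backs; the gripper's body (75 mm by 190 mm) begins 47 mm behind the grasp point.
Start: joints at [1.184, 0.434, 0.025, 1.573, -0.012, 1.134, -0.075], TCP at [0.175, -0.6, 0.218] pointing down, gripper open.
Joint ranges: [-2.62, 2.62], [-0.44, 2.09], [-1.27, 1.32], [0.08, 2.57], [-1.32, 4.46], [0.12, 2], [-2.74, 2.74]. Speed limits (rad/s): [2.22, 2.22, 3.01, 3.01, 3.14, 3.14, 3.14].

## Interface

Orientations are given as a rotation vector (axis times angle).
In Python, from cell import observe, get_image, camera_params, sign_off gives the robot as it stands.
- The arm moves only by the shell command python3 -m pendant 'ROWS' [FORCE]. ROWS is JSON, one flat list of numbers, 7 for each row, row after row: the shift along the tool's x, y, z in m, then the turn, a rotation vector about the tool's x, y, z in rad, then the finger opening in m, from 0 to 0.0918. In form: [dx, dy, dz, rx, ry, rz, jaw, dx, dy, dz, rx, ry, rz, jaw, ...]. A call has 1 to 10 rows; each row shifts and turns the commanded pose from where the row before left it, along the tool's axes as they then stand; what a row does not reach is not made up. A row lasts 1/8 s, in which the tool goes at most 62.5 mm and 10.7 degrees, less where a joint would pass 70% of its speed; a pose out of reach is approached as far as the arm can. A call is refused whole if a number of a shift passes 0.0625 or a number of a turn 0.188, either way. A call with a gripper value outside its range is refused whole. The fingers move at their own pace and stop on an object; FORCE is the grip in N (left out, the last holds). Time passes only in rows, so rows that do not move let the fingers close. It gives the time, the measured TCP pose, the force, the opening and the grip force at its end, in the units of the state.
- observe(): the state, without advancing time (a new reading comes with each control period).
- get_image(name): name is "scene" or "top"; returns the picture (384x512x3 uint8, red, green, blue); there is no depth.
- camera_params(name): a dict with "intrinsics" (3x3 intrinsics, pixels), "eye" and "rotation" of the camera in the world. Camera axes: x right, y down, z forward; pixel columns grow to the right and rows downward; lengths in m; the calibration is good to about 2 mm. A picture is of the moment at which its call begins. camera_params takes no time and is no camera call.
- sign_off(): hands the job in; it is judged then, once.
The state is a dict: "clock": time; "joints": joint angles; "dq": joint speeds; "joint_efforts": joint torques, N m; "position": TCP position; "ee_rot": TCP orientation; "force": force on the tool from outside, world axes, zero at the start; "ft_torque": the same for the moment, N m; "width": opening from 0.0 (shut) to 1.0 (fully open); "gripper_force": force on a finger pad.
Only numpy, scipy, OpenCV 4.12 (cv2) and the standard library are available. Lean on these libraries where they do the work, as an engineer would, in place of code of your own. Each camera call takes 0.05 s, during which the arm holds its last target. There are 200 camera calls.

## Working session

There is one attempt and no reset: what is moved stays moved. The work goes in short steps, Python scripts to look and compute and a shell command to move; the robot and the scene stay as the last step left them, time stands still between calls to the robot, and variables do not carry over. Pictures are saved under pics/ and viewed, at most 12 in all, crops included, and the job is handed in when it is done.

```bash
mkdir -p pics; ls; python3 - <<'E'
from cell import *
import cv2
for n in("scene","top"):
    cv2.imwrite(f"pics/{n}0.png",get_image(n)[:,:,::-1]); p=camera_params(n); print(n,p)
print(observe())
E
```

```text
pics
scene {'intrinsics': array([[432.01721347,   0.        , 253.69012029],
       [  0.        , 432.01721347, 187.38563329],
       [  0.        ,   0.        ,   1.        ]]), 'eye': array([-0.02872474,  1.0132339 ,  1.25958933]), 'rotation': array([-0.68715741,  2.67049587, -1.02754273])}
top {'intrinsics': array([[481.59948354,   0.        , 263.7688963 ],
       [  0.        , 481.59948354, 196.16876943],
       [  0.        ,   0.        ,   1.        ]]), 'eye': array([-0.06324697, -0.02357808,  1.40432087]), 'rotation': array([-2.12381981,  1.83728115, -0.36722581])}
{'clock': 0.1, 'joints': array([ 1.1843734 ,  0.43512737,  0.02496156,  1.57398116, -0.01158777,
        1.13397268, -0.07512802]), 'dq': array([ 0.00153387,  0.00053656,  0.00072806, -0.00047516, -0.00017386,
       -0.00060611, -0.00057598]), 'joint_efforts': array([ 3.02248613e-03, -6.69121957e+01,  9.88185257e-01, -3.15139353e+01,
       -6.04569633e-02,  3.74906184e-02,  5.14460453e-05]), 'position': array([ 0.17484447, -0.59957893,  0.21684907]), 'ee_rot': array([-3.10873674e+00, -4.44022370e-01,  4.97128179e-04]), 'force': array([ 0.36336728, -0.42934884,  0.39638347]), 'ft_torque': array([-0.02783579, -0.04130142,  0.00602334]), 'gripper_force': 0.0, 'width': 1.001547759065005}
```

View pics/scene0.png

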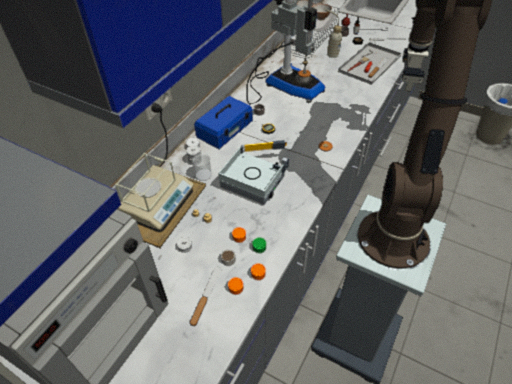

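View pics/top0.png

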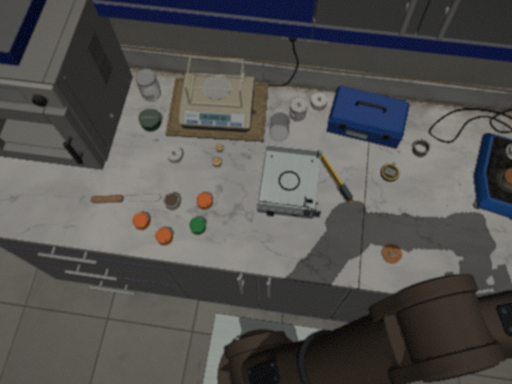

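The scene view shows the brown sample at about (228,257), with orange and green look-alikes around it. The tray ring is at (252,173) and the open yellow gate at (265,147). In the top view the sample is at (172,200), the seat ring at (289,181), the gate runs from (320,152) to (347,197), and the keeper is near (316,211).

```bash
cat > h.py <<'E'
import numpy as np, cv2
from cell import *
from scipy.spatial.transform import Rotation as R
def cam(n):
    p=camera_params(n); return p["intrinsics"],np.array(p["eye"]),R.from_rotvec(p["rotation"]).as_matrix()
def plane(n,uv,z):
    K,e,M=cam(n); d=M@np.linalg.solve(K,[uv[0],uv[1],1]); return e+d*(z-e[2])/d[2]
def proj(n,P):
    K,e,M=cam(n); q=K@(M.T@(np.array(P)-e)); return q[:2]/q[2]
def save(n,f,box=None,k=1):
    im=get_image(n)
    c=im if box is None else im[box[1]:box[3],box[0]:box[2]]
    cv2.imwrite(f"pics/{f}.png",cv2.resize(c,None,fx=k,fy=k,interpolation=cv2.INTER_CUBIC)[:,:,::-1]); return im
E
python3 - <<'E'
from h import *
a=get_image("top"); b=get_image("scene")
c1=cv2.resize(a[130:250,130:370],None,fx=3.3,fy=3.3,interpolation=cv2.INTER_CUBIC)
cv2.imwrite("pics/c1.png",c1[:,:,::-1])
print(plane("top",(300,400),0),proj("top",(0,0,0)))
for n,s,t in(("top",(172,200),(289,181)),("scene",(228,257),(252,173))):
    print(n,plane(n,s,.028),plane(n,t,.058))
    hs=cv2.cvtColor(get_image(n),cv2.COLOR_RGB2HSV)
    print(hs[int(s[1]),int(s[0])])
E
```

```text
[-0.04637739 -0.10845336  0.        ] [262.56077288 375.52607694]
top [0.46324447 0.35228073 0.028     ] [0.56518394 0.00077301 0.058     ]
[15 78 72]
scene [0.46041548 0.36203572 0.028     ] [0.56818146 0.00488879 0.058     ]
[15 97 95]
```

View pics/c1.png

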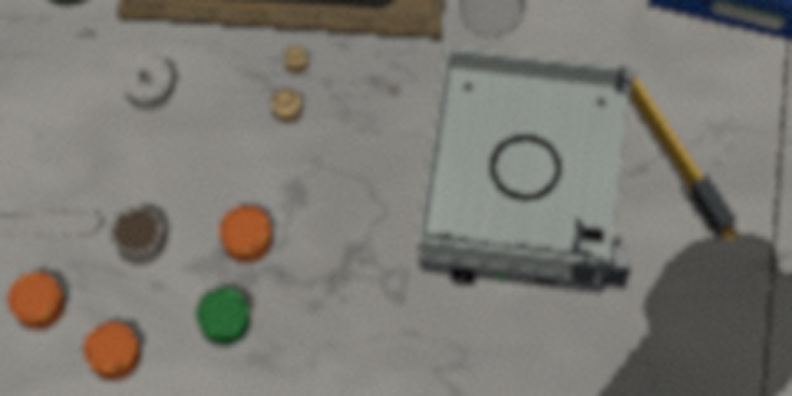

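The enlarged top view shows the sample's brown top at crop (135,232), i.e. pixel (171,200). The spatula blade tip is just left of it and an orange ring about 50 mm to the right, so the fingers should close along world x. The seat ring is at crop (525,167), the hinge at (628,80), and the gate tip at (732,235).

```bash
cat >> h.py <<'E'
def brown(n,c,r=14):
    im=get_image(n); hs=cv2.cvtColor(im,cv2.COLOR_RGB2HSV); m=np.zeros(hs.shape[:2],np.uint8)
    cv2.circle(m,tuple(int(v) for v in c),r,255,-1); m&=((hs[...,1]>50)&(hs[...,2]<140)&(hs[...,0]<25)).astype(np.uint8)*255
    cs,_=cv2.findContours(m,cv2.RETR_EXTERNAL,cv2.CHAIN_APPROX_NONE); k=max(cs,key=cv2.contourArea)
    M=cv2.moments(k); return (M["m10"]/M["m00"],M["m01"]/M["m00"]),cv2.contourArea(k)
def ring(n,c,r):
    g=cv2.cvtColor(get_image(n),cv2.COLOR_RGB2GRAY); m=np.zeros_like(g); cv2.circle(m,tuple(int(v) for v in c),r,255,-1)
    m&=(g<100).astype(np.uint8)*255; cs,_=cv2.findContours(m,cv2.RETR_EXTERNAL,cv2.CHAIN_APPROX_NONE)
    return cv2.fitEllipse(max(cs,key=len))
E
python3 - <<'E'
from h import *
for n,s,t,r in(("top",(171,200),(289,181),16),("scene",(228,256),(252,173),15)):
    p,a=brown(n,s); e=ring(n,t,r)
    print(n,p,a,plane(n,p,.028),e,plane(n,e[0],.058))
# table: two corners of tray wall tops in top view, crop coords
f=lambda x,y:(130+x/3.3,130+y/3.3)
for nm,q,z in(("hinge",(628,78),.094),("far-left",(450,57),.09),("near-left",(423,245),.09),("gatemid",(665,132),.094),("gateend",(728,233),.088)):
    print(nm,plane("top",f(*q),z)[:2])
T=R.from_rotvec(observe()["ee_rot"]).as_matrix(); print(T)
E
```

```text
top (170.82437275985663, 199.40681003584228) 93.0 [0.46467687 0.35633626 0.028     ] ((288.6966552734375, 180.33143615722656), (19.25370979309082, 21.021955490112305), 95.93451690673828) [0.56730443 0.00198208 0.058     ]
scene (227.50715746421267, 255.41513292433535) 81.5 [0.46518969 0.35744316 0.028     ] ((246.66177368164062, 185.62022399902344), (1.9657233953475952, 11.1049222946167), 112.10901641845703) [0.55326989 0.07245065 0.058     ]
hinge [ 0.65392551 -0.08341297]
far-left [0.6546914  0.08409367]
near-left [0.46246464 0.08060285]
gatemid [ 0.60301722 -0.12254343]
gateend [ 0.51363913 -0.1879429 ]
[[ 9.60011227e-01  2.79961501e-01 -3.65721504e-05]
 [ 2.79961503e-01 -9.60011223e-01  8.82934625e-05]
 [-1.03909045e-05 -9.50015095e-05 -9.99999995e-01]]
```

```bash
python3 -m pendant '[0,0,-0.01,0,0,-0.184,0.0918, 0,0,-0.01,0,0,-0.184,0.0918, 0,0,-0.01,0,0,-0.184,0.0918, 0,0,-0.01,0,0,-0.184,0.0918, 0,0,-0.01,0,0,-0.184,0.0918, 0,0,-0.01,0,0,-0.184,0.0918, 0,0,-0.01,0,0,-0.183,0.0918, 0.05,0.02,0,0,0,0,0.0918, 0.05,0.02,0,0,0,0,0.0918, 0.05,0.02,0,0,0,0,0.0918]' 30
python3 -m pendant '[0.055,0.025,0,0,0,0,0.0918, 0.055,0.025,0,0,0,0,0.0918, 0.055,0.025,0,0,0,0,0.0918, 0.055,0.025,0,0,0,0,0.0918, 0.055,0.025,0,0,0,0,0.0918, 0.055,0.025,0,0,0,0,0.0918, 0.055,0.025,0,0,0,0,0.0918, 0.055,0.025,0,0,0,0,0.0918, 0.055,0.025,0,0,0,0,0.0918, 0.055,0,0,0,0,0,0.0918]'
```

```text
clock: 1.75
position: [0.2355, -0.4485, 0.2876]
ee_rot: [2.221, 2.221, -0.0]
force: [0.4, 0.2, 0.5]
width: 1.001
gripper_force: 0.0
clock: 3.0
position: [0.4613, 0.1018, 0.2875]
ee_rot: [-2.222, -2.22, -0.002]
force: [0.5, -0.9, 0.3]
width: 0.998
gripper_force: 0.0
```

```bash
python3 -m pendant '[0.051,0.001,0,0,0,0,0.0918, 0.051,0.001,0,0,0,0,0.0918, 0.051,0.001,0,0,0,0,0.0918, 0.051,0.001,0,0,0,0,0.0918, 0.051,0,0,0,0,0,0.0918, 0,0,0.045,0,0,0,0.0918, 0,0,0.045,0,0,0,0.0918,0,0,0.045,0,0,0,0.0918, 0,0,0,0,0,0,0.0918]'
python3 - <<'E'
from h import *
print(observe()["position"])
save("scene","s1",(170,180,300,290),5)
E
```

```text
clock: 4.12
position: [0.4628, 0.353, 0.1497]
ee_rot: [-2.221, -2.221, 0.01]
force: [-0.2, -0.3, 0.9]
width: 1.001
gripper_force: 0.0
[0.46280948 0.35295373 0.14974302]
```

View pics/s1.png

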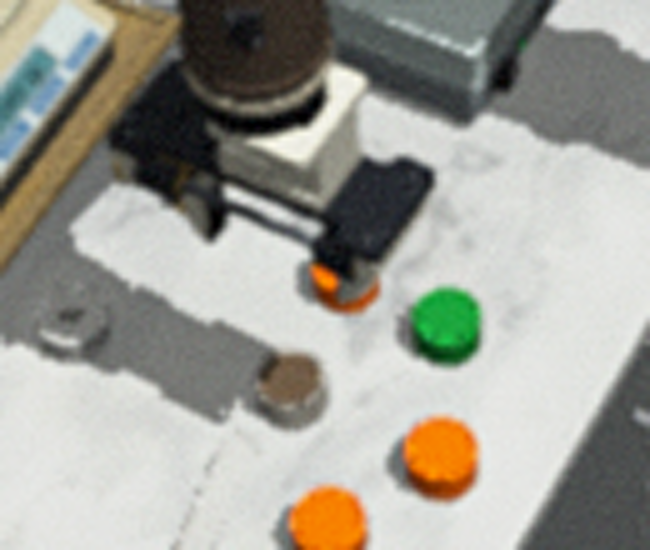

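The gripper hangs over the sample, with the sample (crop 290,385) clear between the finger positions and no look-alike in the finger plane. Descending.

```bash
python3 -m pendant '[0.003,0.002,0.03,0,0,0,0.0918, 0,0,0.035,0,0,0,0.0918, 0,0,0.035,0,0,0,0.0918, 0,0,0.022,0,0,0,0.0918, 0,0,0.01,0,0,0,0.0918, 0,0,0,0,0,0,0.0918]'
```

```text
clock: 4.92
position: [0.4668, 0.3586, 0.0217]
ee_rot: [2.222, 2.221, 0.002]
force: [-1.1, 0.7, 0.2]
width: 1.003
gripper_force: 0.0
```

```bash
python3 -m pendant '[-0.001,-0.002,0.004,0,0,0,0.0918, 0,0,0,0,0,0,0.06,0,0,0,0,0,0,0.04, 0,0,0,0,0,0,0.04, 0,0,0,0,0,0,0.04, 0,0,0,0,0,0,0.04, 0,0,0,0,0,0,0.04]' 25
```

```text
clock: 5.8
position: [0.4642, 0.357, 0.0165]
ee_rot: [2.222, 2.221, 0.0]
force: [0.2, 0.1, 0.3]
width: 0.506
gripper_force: 25.0
```

```bash
python3 -m pendant '[0,0,-0.02,0,0,0,0.04, 0,0,-0.04,0,0,0,0.04, 0,0,-0.04,0,0,0,0.04, 0,0,-0.04,0,0,0,0.04,  -0.04,0.012,0,0,0,0,0.04, -0.05,0.015,0,0,0,0,0.04, -0.05,0.015,0,0,0,0,0.04, -0.05,0.015,0,0,0,0,0.04, -0.05,0.015,0,0,0,0,0.04, -0.05,0.015,0,0,0,0,0.04]'
python3 -m pendant '[-0.04,0.01,0,0,0,0,0.04, -0.025,0.005,0,0,0,0,0.04, 0,0,0,0,0,0,0.04,0,0,0,0,0,0,0.04]'
python3 - <<'E'
from h import *
s=observe();print(s["position"],s["width"])
for q in((.564,.002,.17),(.564,.002,.148)): print(proj("top",q),proj("scene",q))
a=cv2.resize(get_image("top")[130:240,240:360],None,fx=3.3,fy=3.3,interpolation=2)
b=cv2.resize(get_image("scene")[110:220,200:320],None,fx=3.3,fy=3.3,interpolation=2)
cv2.imwrite("pics/p2.png",np.hstack([a,b])[:,:,::-1])
E
```

```text
clock: 7.05
position: [0.5511, 0.0655, 0.1577]
ee_rot: [2.221, 2.222, 0.001]
force: [0.2, -0.2, -2.5]
width: 0.509
gripper_force: 25.0
clock: 7.55
position: [0.5657, 0.003, 0.1572]
ee_rot: [-2.22, -2.222, -0.001]
force: [0.1, 0.6, -2.6]
width: 0.5
gripper_force: 25.0
[0.5657142  0.003041   0.15723377] 0.5003253685393932
[290.10545269 164.836234  ] [252.74222219 151.70714613]
[289.78315798 168.26014037] [252.85692579 156.04097845]
```

View pics/p2.png

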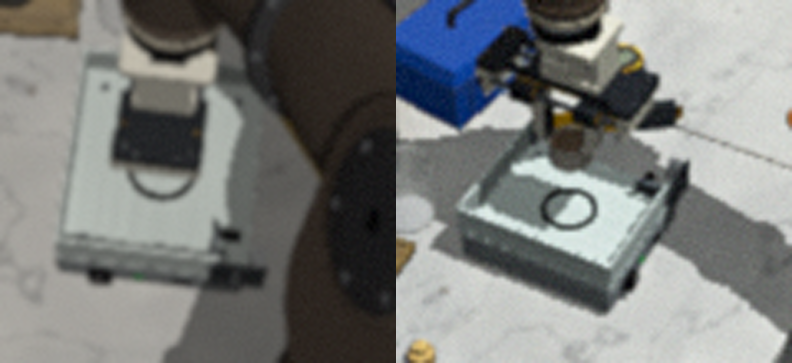

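The left (top) view has the gripper hiding the sample, with the ring's front arc visible at (160,190). The right (scene) view shows the held sample at crop (570,145) above the empty seat ring at (569,208). I'll measure both in the scene camera.

```bash
python3 - <<'E'
from h import *
im=get_image("scene"); g=cv2.cvtColor(im,cv2.COLOR_RGB2GRAY); hs=cv2.cvtColor(im,cv2.COLOR_RGB2HSV)
z=observe()["position"]
# seat ring
m=np.zeros_like(g); cv2.circle(m,(253,173),11,255,-1); t=np.median(g[m>0]); m&=(g<t*.7).astype(np.uint8)*255
m[:164]=0
cs,_=cv2.findContours(m,0,cv2.CHAIN_APPROX_NONE); k=max(cs,key=len); e=cv2.fitEllipse(k); print("ring",e,plane("scene",e[0],.058))
# sample
for y in range(144,164): print(y,[int(v) for v in g[y,242:266]],)
print(z, [proj("scene",(z[0]+a,z[1]+b,z[2]+.0115)).round(1) for a,b in((0,0),(.0245,0),(-.0245,0),(0,.0245),(0,-.0245))])
E
```

```text
ring ((250.81472778320312, 172.61900329589844), (12.929954528808594, 18.53618049621582), 95.66166687011719) [0.573255   0.00527036 0.058     ]
144 [90, 85, 58, 23, 10, 53, 117, 132, 122, 115, 87, 40, 14, 14, 23, 22, 32, 35, 41, 44, 48, 29, 23, 25]
145 [91, 84, 65, 31, 7, 33, 73, 82, 83, 85, 77, 44, 17, 12, 12, 22, 21, 31, 47, 49, 53, 38, 48, 43]
146 [89, 78, 68, 34, 7, 22, 66, 85, 76, 79, 72, 53, 25, 6, 12, 11, 10, 22, 53, 51, 44, 42, 48, 50]
147 [80, 87, 69, 32, 7, 25, 65, 81, 84, 85, 84, 64, 53, 39, 26, 14, 17, 26, 37, 48, 48, 42, 34, 41]
148 [86, 93, 68, 28, 13, 34, 71, 70, 80, 84, 85, 79, 71, 66, 54, 46, 41, 35, 33, 54, 65, 66, 55, 48]
149 [76, 80, 71, 34, 13, 36, 65, 53, 55, 56, 60, 55, 55, 54, 57, 73, 79, 72, 54, 64, 70, 74, 82, 83]
150 [55, 77, 75, 35, 30, 47, 54, 47, 47, 44, 37, 44, 44, 40, 47, 78, 92, 85, 86, 69, 71, 80, 99, 101]
151 [49, 72, 76, 52, 52, 45, 46, 46, 44, 37, 39, 42, 41, 35, 45, 77, 90, 89, 87, 74, 75, 96, 109, 102]
152 [52, 87, 95, 79, 76, 62, 46, 46, 44, 50, 44, 47, 44, 38, 52, 80, 91, 83, 76, 69, 77, 98, 106, 101]
153 [82, 108, 114, 114, 88, 62, 48, 40, 49,
[... 669 characters left out ...]
 83, 75, 75, 65, 70, 92, 110, 123, 115, 115, 114, 112, 112]
160 [222, 222, 224, 227, 210, 169, 111, 81, 79, 75, 77, 75, 76, 79, 69, 87, 107, 118, 121, 118, 126, 127, 123, 113]
161 [218, 220, 221, 223, 226, 213, 178, 146, 117, 108, 101, 98, 114, 126, 111, 117, 112, 121, 121, 122, 123, 123, 121, 125]
162 [218, 221, 219, 225, 225, 224, 218, 213, 196, 176, 169, 169, 192, 201, 179, 157, 131, 122, 123, 117, 116, 121, 117, 120]
163 [191, 207, 216, 222, 225, 226, 226, 229, 222, 219, 222, 220, 226, 227, 219, 210, 180, 155, 153, 132, 123, 114, 122, 117]
[0.56580022 0.00343322 0.1569501 ] [array([252.1, 152.1]), array([246.4, 150. ]), array([257.9, 154.2]), array([248.9, 156.1]), array([255.4, 148.1])]
```

```bash
python3 - <<'E'
from h import *
im=get_image("scene"); g=cv2.cvtColor(im,cv2.COLOR_RGB2GRAY)
z=observe()["position"]; zb=z[2]-.0165
for y in(156,158,160,161): # left edge / bottom edge comparison
    print(y,end=' ')
th=np.linspace(0,2*np.pi,180)
c=np.array([proj("scene",(z[0]+.0245*np.cos(t),z[1]+.0245*np.sin(t),zb)) for t in th]); print("pred bottom: maxrow",c[c[:,1].argmax()],"minc",c[c[:,0].argmin()],"maxc",c[c[:,0].argmax()])
c=np.array([proj("scene",(z[0]+.0225*np.cos(t),z[1]+.0225*np.sin(t),zb+.028)) for t in th]); print("pred brown top: maxrow",c[c[:,1].argmax()],"minc",c[c[:,0].argmin()])
# seat ring: blackhat removes shadow steps
bh=cv2.morphologyEx(g,cv2.MORPH_BLACKHAT,np.ones((5,5),np.uint8))
ys,xs=np.mgrid[160:186,240:266]; s=(bh[160:186,240:266]>25)&(np.hypot((xs-252.7),(ys-173)*1.3)<12)
p=np.c_[xs[s],ys[s]].astype(np.float32); e=cv2.fitEllipse(p); print(len(p),e,plane("scene",e[0],.058))
for y in range(164,183): print(y,[int(v) for v in g[y,241:265]])
gt=cv2.cvtColor(get_image("top"),cv2.COLOR_RGB2GRAY)
E
```

```text
156 158 160 161 pred bottom: maxrow [252.23126227 162.14860321] minc [245.76970867 157.72460417] maxc [258.86111528 157.49073159]
pred brown top: maxrow [252.08272624 156.28142756] minc [246.07313132 152.22181265]
113 ((251.84786987304688, 173.061767578125), (11.72696590423584, 17.007068634033203), 84.97869873046875) [0.56853755 0.00546011 0.058     ]
164 [116, 128, 153, 192, 205, 208, 218, 225, 225, 222, 227, 228, 228, 227, 224, 227, 227, 216, 216, 213, 178, 157, 154, 134]
165 [112, 121, 124, 129, 139, 153, 192, 206, 211, 224, 229, 224, 228, 221, 223, 227, 227, 228, 228, 226, 222, 219, 208, 181]
166 [114, 122, 114, 117, 114, 115, 140, 135, 153, 192, 199, 208, 204, 210, 206, 215, 220, 229, 226, 225, 226, 225, 223, 221]
167 [117, 116, 117, 119, 120, 105, 101, 67, 66, 79, 97, 91, 91, 108, 115, 159, 197, 215, 220, 226, 222, 223, 227, 226]
168 [123, 116, 116, 127, 101, 79, 47, 34, 47, 64, 57, 61, 73, 105, 104, 92, 109, 165, 202, 220, 224, 223, 222, 222]
169 [116, 115, 121, 110, 76, 42, 47, 72, 103, 117, 110, 121, 153, 202, 205, 160, 117, 91, 130, 199, 225, 226, 221, 222]
170 [117, 122, 1
[... 873 characters left out ...]
 156, 193, 202, 200, 205, 195, 153, 122, 96, 112, 169, 211, 223, 222, 220, 221]
178 [156, 152, 128, 121, 130, 152, 133, 95, 75, 94, 101, 103, 106, 103, 84, 113, 150, 196, 219, 225, 221, 223, 222, 222]
179 [219, 208, 175, 155, 168, 204, 209, 186, 141, 118, 111, 115, 118, 131, 152, 194, 211, 223, 223, 221, 225, 222, 222, 222]
180 [228, 218, 216, 211, 216, 222, 226, 220, 215, 213, 214, 219, 215, 217, 218, 225, 226, 221, 219, 223, 220, 219, 222, 220]
181 [206, 202, 216, 226, 227, 223, 226, 223, 226, 227, 227, 227, 228, 223, 227, 224, 226, 225, 224, 221, 223, 221, 223, 223]
182 [129, 159, 199, 212, 223, 223, 226, 222, 223, 223, 224, 225, 223, 221, 225, 226, 224, 222, 224, 223, 223, 221, 220, 217]
```

```bash
python3 -m pendant '[0.001,0.0015,0.02,0,0,0,0.04, 0,0,0.03,0,0,0,0.04, 0,0,0.018,0,0,0,0.04, 0,0,0,0,0,0,0.04,0,0,0,0,0,0,0.04]'
python3 - <<'E'
from h import *
z=observe()["position"]; print(z)
save("scene","s3",(225,140,280,190),12)
print((proj("scene",(z[0],z[1],z[2]-.0165))-[225,140])*12)
E
```

```text
clock: 8.43
position: [0.568, 0.0033, 0.089]
ee_rot: [2.221, 2.221, 0.001]
force: [0.5, -0.1, -2.3]
width: 0.507
gripper_force: 25.0
[0.5680005  0.00331696 0.08903364]
[325.95295813 361.5566456 ]
```

View pics/s3.png

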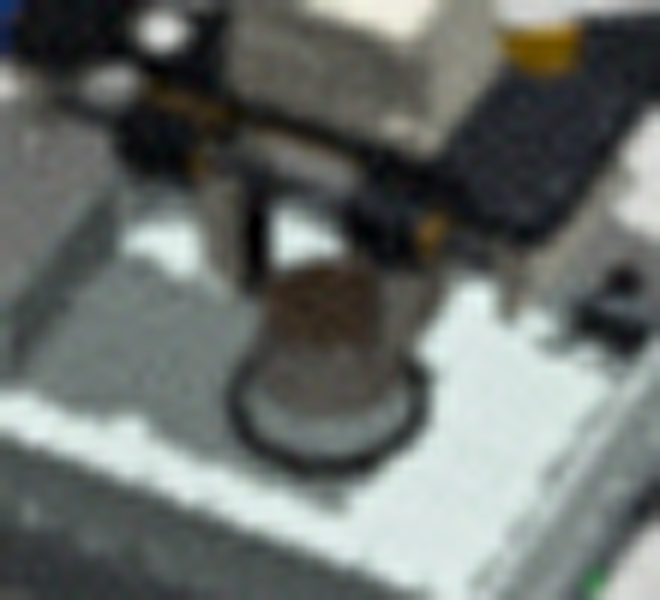

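The held sample's underside centre is at about (326,362) and the ring centre at about (325,400). That gap matches the remaining height, so they are aligned. Lowering gently.

```bash
python3 -m pendant '[0,0,0.008,0,0,0,0.04, 0,0,0.005,0,0,0,0.04, 0,0,0,0,0,0,0.04]'; python3 -m pendant '[0,0,0.0025,0,0,0,0.04, 0,0,0,0,0,0,0.04]'; python3 -m pendant '[0,0,0.0015,0,0,0,0.04, 0,0,0,0,0,0,0.04]'
```

```text
clock: 8.85
position: [0.5672, 0.0028, 0.075]
ee_rot: [-2.221, -2.221, 0.001]
force: [-0.3, 0.5, -3.1]
width: 0.502
gripper_force: 25.0
clock: 9.1
position: [0.5675, 0.0029, 0.0729]
ee_rot: [-2.222, -2.221, 0.0]
force: [0.5, -0.1, -2.3]
width: 0.509
gripper_force: 25.0
clock: 9.35
position: [0.5675, 0.0029, 0.0714]
ee_rot: [-2.222, -2.221, 0.0]
force: [-0.4, 0.3, -2.2]
width: 0.505
gripper_force: 25.0
```

```bash
python3 -m pendant '[0,0,0.001,0,0,0,0.04, 0,0,0,0,0,0,0.04]'; python3 -m pendant '[0,0,0.0005,0,0,0,0.04, 0,0,0,0,0,0,0.04]'
```

```text
clock: 9.6
position: [0.5676, 0.003, 0.0706]
ee_rot: [2.221, 2.221, 0.0]
force: [-0.5, 0.4, -2.8]
width: 0.507
gripper_force: 25.0
clock: 9.85
position: [0.5677, 0.003, 0.0705]
ee_rot: [2.221, 2.221, 0.0]
force: [-2.8, 0.1, 5.2]
width: 0.506
gripper_force: 25.0
```

```bash
python3 -m pendant '[0,0,0,0,0,0,0.055, 0,0,0,0,0,0,0.06, 0,0,0,0,0,0,0.07, 0,0,0,0,0,0,0.08, 0,0,0,0,0,0,0.08, 0,0,-0.02,0,0,0,0.08, 0,0,-0.04,0,0,0,0.08, 0,0,-0.05,0,0,0,0.08, 0,0,-0.05,0,0,0,0.04, 0,0,-0.02,0,0,0,0]'
python3 - <<'E'
from h import *
z=observe()["position"]; print(z)
a=cv2.resize(get_image("scene")[120:220,195:305],None,fx=4,fy=4,interpolation=2)
b=cv2.resize(get_image("top")[140:240,280:370],None,fx=4,fy=4,interpolation=2)
cv2.imwrite("pics/p4.png",np.hstack([a,b])[:,:,::-1])
E
```

```text
clock: 11.1
position: [0.5686, 0.004, 0.2548]
ee_rot: [2.218, 2.22, 0.006]
force: [0.8, -0.1, -0.1]
width: 0.703
gripper_force: 0.0
[0.56861558 0.00395791 0.25481656]
```

View pics/p4.png

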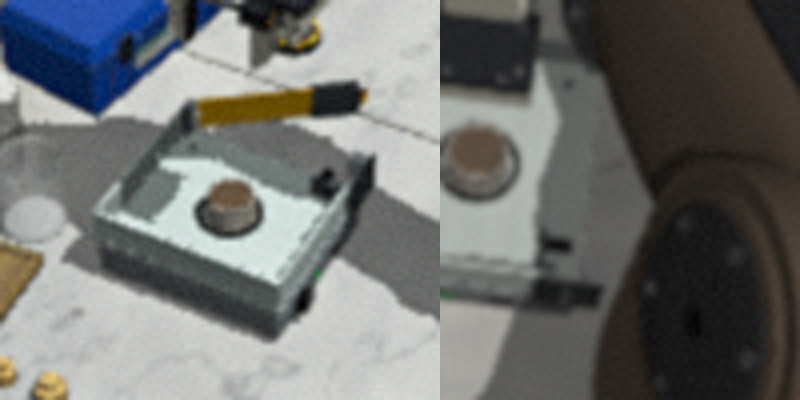

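The sample stands in the locating ring, brown top up, at (232,200) in the scene crop. The gate is still open at about 0.6 rad. The top view is partly hidden by the arm. Next I'll bring the closed fingers outside the latch case.

```bash
python3 -m pendant '[-0.05,0,0,0,0,0,0, -0.06,-0.005,0,0,0,0,0, -0.06,-0.005,0,0,0,0,0, -0.06,0,0,0,0,0,0, 0,0,0.03,0,0,0,0, 0,0,0.03,0,0,0.1,0, 0,0,0,0,0,0,0]'
python3 - <<'E'
from h import *
z=observe(); print(z["position"],z["width"])
im=get_image("scene"); hs=cv2.cvtColor(im,cv2.COLOR_RGB2HSV); m=cv2.inRange(hs,(15,130,80),(35,255,255)); m[:125]=0; m[175:]=0; m[:,:235]=0;m[:,300:]=0
ys,xs=np.nonzero(m); print(len(xs),xs.min(),xs.max(),ys.min(),ys.max())
cs,_=cv2.findContours(m,0,2); print([ (cv2.boundingRect(c)) for c in cs if cv2.contourArea(c)>8])
# table yaw from the left (+y) wall top and front wall in scene crop p4 (x4, offset 195,120)
f=lambda x,y:(195+x/4,120+y/4)
A=plane("scene",f(97,209),.09);B=plane("scene",f(277,286),.09);C=plane("scene",f(193,100),.09)
print(A,B,C, np.arctan2(*(C-A)[[1,0]]), np.arctan2(*(A-B)[[1,0]]))
E
```

```text
clock: 12.08
position: [0.5555, -0.2268, 0.1877]
ee_rot: [-2.326, -2.105, 0.004]
force: [0.2, -0.3, -0.5]
width: 0.008
gripper_force: 0.0
[ 0.55550101 -0.22684547  0.18771317] 0.007845282079669771
226 245 274 125 150
[(245, 142, 28, 9), (263, 125, 12, 7)]
[0.66368402 0.08711903 0.09      ] [0.4670671  0.09234117 0.09      ] [ 0.66060033 -0.08865869  0.09      ] -1.5883376413637422 -0.026553699267516422
```

```bash
python3 -m pendant '[0,0,0.04,0,0,0,0, 0,0,0.04,0,0,0,0, 0,0,0.03,0,0,0,0, 0,0,0,0,0,0,0]'
python3 - <<'E'
from h import *
print(observe()["position"])
save("scene","s5",(225,110,325,185),8)
E
```

```text
clock: 12.62
position: [0.5569, -0.2267, 0.0795]
ee_rot: [-2.326, -2.109, 0.002]
force: [-0.1, -1.0, -0.6]
width: 0.004
gripper_force: 0.0
[ 0.5568627  -0.22671321  0.07948006]
```

View pics/s5.png

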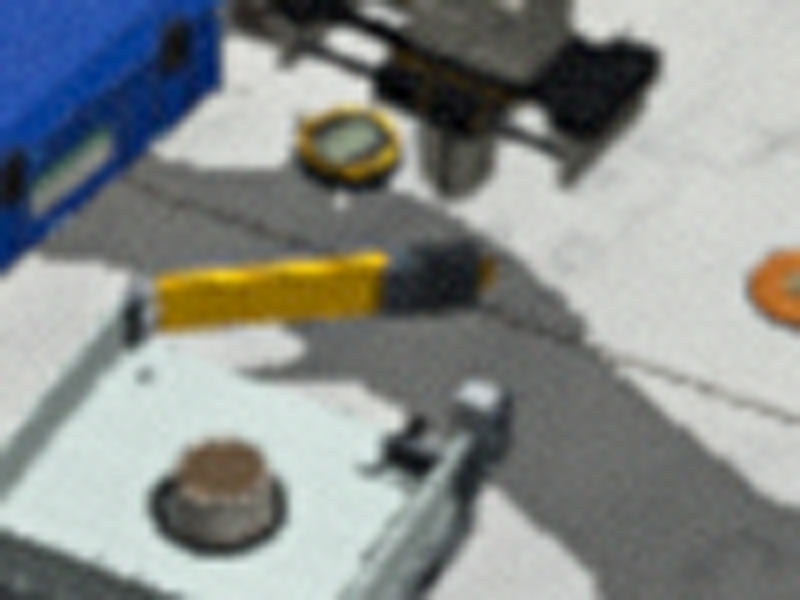

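The closed fingers (460,180) stand outside the latch case (430,275), clear of the yellow-framed gauge. The strike block is at (480,400). The finger path meets the case near its middle, so I'll start the gentle push.

```bash
python3 -m pendant '[0.01,-0.001,0.0015,0,0,0,0, 0.01,-0.001,0,0,0,0,0, 0.006,-0.001,0,0,0,0,0, 0,0,0,0,0,0,0]'; python3 -m pendant '[0.003,-0.001,0,0,0,0,0, 0.003,-0.001,0,0,0,0,0, 0.003,-0.001,0,0,0,0,0]';  python3 -m pendant '[0.003,-0.001,0,0,0,0,0, 0.003,-0.001,0,0,0,0,0, 0.003,-0.001,0,0,0,0,0]'
```

```text
clock: 13.18
position: [0.5573, -0.2001, 0.079]
ee_rot: [2.328, 2.109, 0.0]
force: [-0.0, -0.5, -0.3]
width: 0.003
gripper_force: 0.0
clock: 13.55
position: [0.555, -0.1916, 0.0785]
ee_rot: [2.33, 2.107, -0.0]
force: [-0.3, 0.1, 0.0]
width: 0.005
gripper_force: 0.2
clock: 13.92
position: [0.5529, -0.1822, 0.0786]
ee_rot: [2.33, 2.107, -0.0]
force: [0.4, -1.0, -0.5]
width: 0.005
gripper_force: 0.2
```

```bash
python3 -m pendant '[0.004,-0.0026,0,0,0,0,0, 0.004,-0.0026,0,0,0,0,0, 0.004,-0.0026,0,0,0,0,0, 0.004,-0.0026,0,0,0,0,0]'; python3 -m pendant '[0.004,-0.0026,0,0,0,0,0, 0.004,-0.0024,0,0,0,0,0, 0.004,-0.0022,0,0,0,0,0, 0.004,-0.002,0,0,0,0,0]';  python3 - <<'E'
from h import *
z=observe()["position"]; c=z[:2]+[-.018,.0114]-np.array([.66,-.084]); print("lever",np.hypot(*c),"theta",np.arctan2(-c[1],-c[0])-.053)
save("scene","s6",(225,110,325,185),8)
E
```

```text
clock: 14.42
position: [0.544, -0.1651, 0.0786]
ee_rot: [2.33, 2.108, -0.0]
force: [-0.3, 0.1, -0.1]
width: 0.006
gripper_force: 0.2
clock: 14.92
position: [0.5365, -0.1483, 0.0785]
ee_rot: [2.33, 2.108, -0.0]
force: [-0.5, -0.9, -0.1]
width: 0.007
gripper_force: 0.2
lever 0.15102523468981466 theta 0.3049285680566669
```

View pics/s6.png

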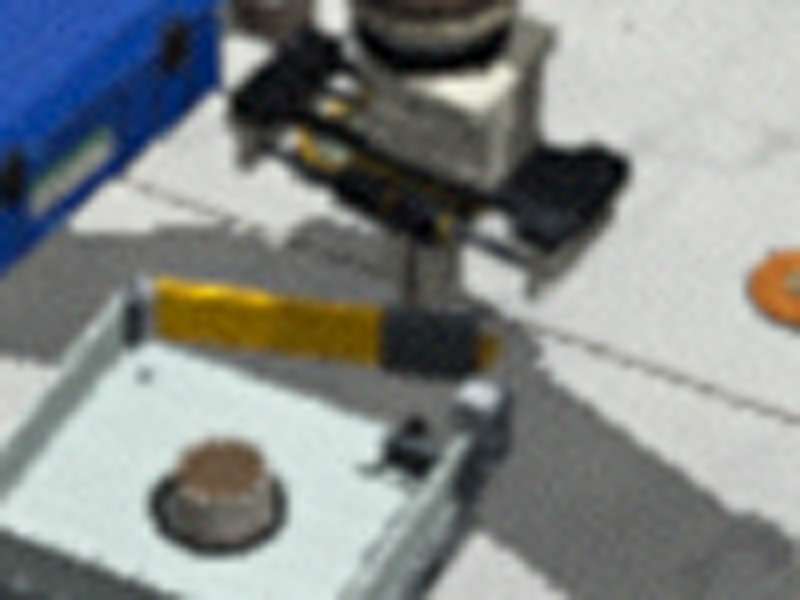

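The gate has swung to about 0.3 rad, with the finger on the case at (435,300) and the tongue (488,345) nearing the strike (480,400). Smaller steps now.

```bash
python3 -m pendant '[0.002,-0.0008,0,0,0,0,0, 0.002,-0.0008,0,0,0,0,0, 0.002,-0.0008,0,0,0,0,0]'; python3 -m pendant '[0.002,-0.0008,0,0,0,0,0, 0.002,-0.0008,0,0,0,0,0]'; python3 -m pendant '[0.002,-0.0007,0,0,0,0,0, 0.002,-0.0007,0,0,0,0,0]'; python3 -m pendant '[0.002,-0.0006,0,0,0,0,0, 0.002,-0.0006,0,0,0,0,0]'
```

```text
clock: 15.35
position: [0.5348, -0.1423, 0.0785]
ee_rot: [2.33, 2.107, -0.0]
force: [-0.1, -0.9, 0.2]
width: 0.002
gripper_force: 0.2
clock: 15.6
position: [0.5336, -0.1381, 0.0785]
ee_rot: [2.33, 2.107, -0.0]
force: [-0.2, -0.3, 0.1]
width: 0.006
gripper_force: 0.2
clock: 15.85
position: [0.5326, -0.134, 0.0785]
ee_rot: [-2.33, -2.108, 0.0]
force: [-1.2, -0.5, 0.6]
width: 0.004
gripper_force: 0.2
clock: 16.1
position: [0.5319, -0.1299, 0.0785]
ee_rot: [2.33, 2.108, -0.0]
force: [-0.5, -0.4, -0.2]
width: 0.004
gripper_force: 0.2
```

```bash
for i in 1; do python3 -m pendant '[0.0015,-0.0004,0,0,0,0,0, 0.0015,-0.0004,0,0,0,0,0]'; done; python3 -m pendant '[0.0015,-0.0004,0,0,0,0,0, 0.0015,-0.0004,0,0,0,0,0]' | grep -E "pos|force"; python3 -m pendant '[0.001,-0.0003,0,0,0,0,0, 0.001,-0.0003,0,0,0,0,0]'| grep -E "pos|force"; python3 -m pendant '[0.001,-0.0003,0,0,0,0,0, 0.001,-0.0003,0,0,0,0,0]'| grep -E "pos|force"
```

```text
clock: 16.35
position: [0.5313, -0.1269, 0.0785]
ee_rot: [2.33, 2.107, -0.0]
force: [-0.8, 0.0, -0.2]
width: 0.007
gripper_force: 0.2
position: [0.5309, -0.1238, 0.0785]
force: [-0.2, -0.1, 0.3]
gripper_force: 0.2
position: [0.5305, -0.1218, 0.0785]
force: [0.1, -0.7, 0.4]
gripper_force: 0.2
position: [0.5302, -0.1205, 0.0786]
force: [0.2, -3.3, -0.8]
gripper_force: 1.7
```

```bash
python3 -m pendant '[0.001,-0.0002,0,0,0,0,0, 0.001,-0.0002,0,0,0,0,0]' | grep -E "pos|force"; python3 -m pendant '[0.001,-0.0002,0,0,0,0,0, 0.001,-0.0002,0,0,0,0,0]'| grep -E "pos|force"; python3 -m pendant '[0.001,-0.0002,0,0,0,0,0, 0.001,-0.0002,0,0,0,0,0]'| grep -E "pos|force"
```

```text
position: [0.5299, -0.1184, 0.0785]
force: [0.2, -4.3, 0.4]
gripper_force: 2.5
position: [0.5296, -0.1167, 0.0785]
force: [-0.2, -7.0, -0.1]
gripper_force: 3.2
position: [0.5294, -0.1132, 0.0785]
force: [-0.3, -1.3, -1.0]
gripper_force: 0.6
```

```bash
python3 -m pendant '[0.001,-0.0001,0,0,0,0,0, 0.001,-0.0001,0,0,0,0,0]' | grep -E "pos|force"; python3 -m pendant '[0.001,-0.0001,0,0,0,0,0, 0.001,-0.0001,0,0,0,0,0]'| grep -E "pos|force"; python3 -m pendant '[0.001,-0.0001,0,0,0,0,0, 0.001,-0.0001,0,0,0,0,0]'| grep -E "pos|force"
```

```text
position: [0.5293, -0.1113, 0.0784]
force: [-0.6, -1.4, -0.6]
gripper_force: 0.7
position: [0.5294, -0.1095, 0.0785]
force: [-0.5, -0.9, 0.2]
gripper_force: 0.7
position: [0.5295, -0.1076, 0.0785]
force: [-1.5, -1.5, 0.3]
gripper_force: 0.7
```

```bash
python3 -m pendant '[0.0008,-0.0001,0,0,0,0,0, 0.0007,-0.0001,0,0,0,0,0]' | grep -E "pos|force"; python3 -m pendant '[0.0005,-0.0001,0,0,0,0,0, 0.0005,-0.0001,0,0,0,0,0]'| grep -E "pos|force"; python3 -m pendant '[0.0005,-0.0001,0,0,0,0,0,0.0005,-0.0001,0,0,0,0,0]'| grep -E "pos|force"
```

```text
position: [0.5294, -0.1061, 0.0785]
force: [-0.9, -0.4, -0.1]
gripper_force: 0.7
position: [0.5293, -0.1055, 0.0785]
force: [-0.3, -3.9, -0.5]
gripper_force: 1.6
position: [0.5293, -0.1048, 0.0785]
force: [-0.2, -5.6, 0.3]
gripper_force: 2.8
```

```bash
python3 -m pendant '[0.0005,-0.0001,0,0,0,0,0, 0.0005,-0.0001,0,0,0,0,0]' | grep -E "pos|force"; python3 -m pendant '[0.0005,-0.0001,0,0,0,0,0]'| grep -E "pos|force"; python3 -m pendant '[0.0005,-0.0001,0,0,0,0,0]'| grep -E "pos|force"
```

```text
position: [0.5292, -0.1044, 0.0785]
force: [-0.1, -7.7, 0.2]
gripper_force: 3.7
position: [0.5292, -0.1043, 0.0785]
force: [-0.6, -7.6, 0.9]
gripper_force: 4.1
position: [0.5291, -0.104, 0.0785]
force: [-1.2, -7.4, 0.1]
gripper_force: 3.8
```

```bash
python3 -m pendant '[0.0004,0,0,0,0,0,0, 0,0,0,0,0,0,0]' | grep -E "pos|force"; python3 -m pendant '[0.0003,0,0,0,0,0,0,0,0,0,0,0,0,0]'| grep -E "pos|force"; python3 -m pendant '[0.0003,0,0,0,0,0,0,0,0,0,0,0,0,0]'| grep -E "pos|force"
```

```text
position: [0.5291, -0.1038, 0.0785]
force: [-0.5, -9.3, 0.6]
gripper_force: 4.5
position: [0.5291, -0.1038, 0.0785]
force: [-0.8, -9.7, -0.0]
gripper_force: 4.8
position: [0.5291, -0.1037, 0.0785]
force: [-0.6, -9.8, 1.3]
gripper_force: 5.1
```

```bash
python3 -m pendant '[0.0003,0,0,0,0,0,0,0,0,0,0,0,0,0]'| grep -E "pos|force"; python3 -m pendant '[0.0003,0,0,0,0,0,0,0,0,0,0,0,0,0]'| grep -E "pos|force"
```

```text
position: [0.5291, -0.1035, 0.0785]
force: [-0.6, -11.1, 0.9]
gripper_force: 5.3
position: [0.5291, -0.1034, 0.0785]
force: [-1.1, -11.1, 1.8]
gripper_force: 5.6
```

```bash
python3 -m pendant '[0.0003,0,0,0,0,0,0,0,0,0,0,0,0,0]'| grep -E "pos|force"; python3 -m pendant '[0.0002,0,0,0,0,0,0,0,0,0,0,0,0,0]'| grep -E "pos|force"; python3 - <<'E'
from h import *
fs=[]
save("scene","s7",(225,110,325,185),8)
for i in range(4): get_image("top"); fs.append(observe()["force"])
print(np.mean(fs,0))
E
```

```text
position: [0.5291, -0.1033, 0.0785]
force: [-1.3, -11.3, 1.2]
gripper_force: 5.9
position: [0.5291, -0.1033, 0.0785]
force: [-0.9, -12.3, 1.1]
gripper_force: 6.1
[ -1.29865963 -11.62353755   0.97597284]
```

View pics/s7.png

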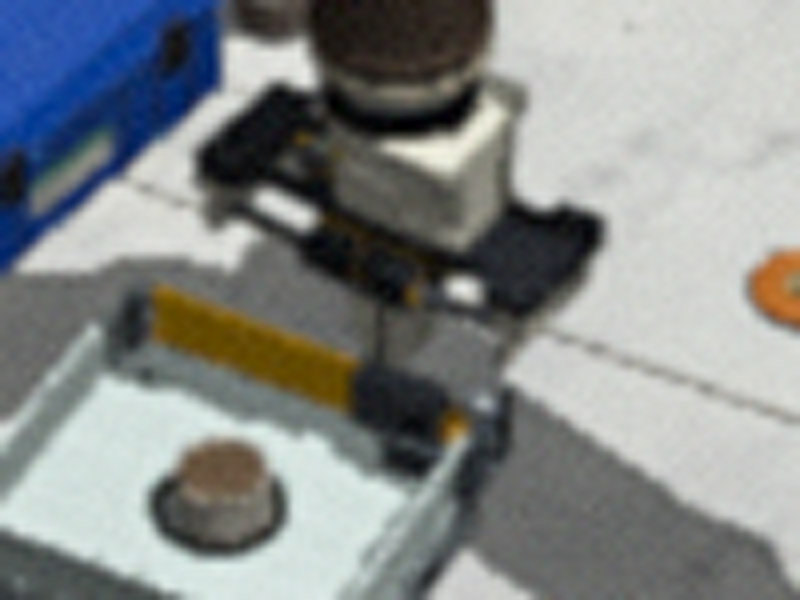

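The case is now against the keeper, and the brass tongue shows at (455,427), inside the strike block (485,405). It looks extended. I'll push slightly more for margin, then back off and check that it holds.

```bash
python3 -m pendant '[0.0003,0,0,0,0,0,0,0,0,0,0,0,0,0]'| grep -E "pos|force"; python3 -m pendant '[0.0002,0,0,0,0,0,0,0,0,0,0,0,0,0]'| grep -E "pos|force"; python3 - <<'E'
from h import *
fs=[]
for i in range(4): get_image("top"); fs.append(observe()["force"])
print(np.mean(fs,0),np.linalg.norm(np.mean(fs,0)))
E
for k in 1; do python3 -m pendant '[-0.001,0,0,0,0,0,0,0,0,0,0,0,0,0]'| grep -E "pos|force"; done
python3 -m pendant '[-0.0015,0,0,0,0,0,0,0,0,0,0,0,0,0]'| grep -E "pos|force"
python3 -m pendant '[-0.001,0,0,0,0,0,0,0,0,0,0,0,0,0]'| grep -E "pos|force"
python3 -m pendant '[-0.001,0,0,0,0,0,0,0,0,0,0,0,0,0]'| grep -E "pos|force"
```

```text
position: [0.5291, -0.1032, 0.0785]
force: [-0.6, -12.9, 0.9]
gripper_force: 6.3
position: [0.5291, -0.1031, 0.0785]
force: [-0.4, -12.9, 0.9]
gripper_force: 6.5
[ -0.87002888 -12.66524635   1.50377075] 12.78384690863831
position: [0.5291, -0.1035, 0.0785]
force: [-1.2, -12.0, 2.1]
gripper_force: 5.6
position: [0.5291, -0.1039, 0.0785]
force: [0.9, -8.1, -0.3]
gripper_force: 4.1
position: [0.5291, -0.1041, 0.0785]
force: [-0.0, -6.3, 0.3]
gripper_force: 3.0
position: [0.5291, -0.1042, 0.0786]
force: [0.5, -4.8, -0.2]
gripper_force: 2.1
```

```bash
python3 -m pendant '[-0.001,0,0,0,0,0,0,0,0,0,0,0,0,0]'| grep -E "pos|force"
python3 -m pendant '[-0.001,0,0,0,0,0,0,0,0,0,0,0,0,0]'| grep -E "pos|force"
python3 -m pendant '[-0.005,0,0,0,0,0,0,-0.02,0,0,0,0,0,0,-0.03,0,0,0,0,0,0,-0.03,0,0,0,0,0,0,0,0,-0.05,0,0,0,0,0,0,-0.05,0,0,0,0,0,0,0,0,0,0,0,0]'
python3 - <<'E'
from h import *
a=cv2.resize(get_image("scene")[125:185,225:305],None,fx=5,fy=5,interpolation=2)
b=cv2.resize(get_image("top")[150:225,270:350],None,fx=4,fy=4,interpolation=2)
cv2.imwrite("pics/p8.png",np.hstack([a,b])[:,:,::-1])
E
```

```text
position: [0.529, -0.1044, 0.0786]
force: [0.8, -1.4, -0.5]
gripper_force: 0.7
position: [0.5286, -0.1055, 0.0785]
force: [-0.0, 0.4, -0.7]
gripper_force: 0.0invalid input
```

View pics/p8.png

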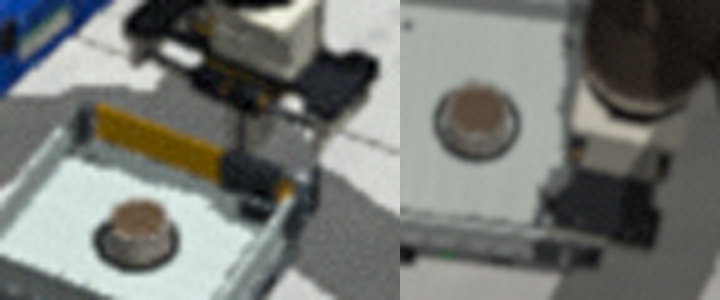

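The force fell to zero before the finger reached the point where the buffer had first pushed back. So the gate is held by the tongue, which shows extended at (285,190) in the scene crop. Now I'll retreat; the last row list was malformed and refused.

```bash
python3 -m pendant '[-0.005,0,0,0,0,0,0, -0.02,0,0,0,0,0,0, -0.03,0,0,0,0,0,0, -0.03,0,0,0,0,0,0, 0,0,-0.05,0,0,0,0, 0,0,-0.05,0,0,0,0, 0,0,-0.03,0,0,0,0, 0,0,0,0,0,0,0, 0,0,0,0,0,0,0]'
python3 - <<'E'
from h import *
a=cv2.resize(get_image("scene")[125:185,225:305],None,fx=9,fy=9,interpolation=2)
cv2.imwrite("pics/p9.png",a[:,:,::-1])
E
```

```text
clock: 25.28
position: [0.5195, -0.1909, 0.2077]
ee_rot: [-2.33, -2.107, 0.001]
force: [-0.5, 1.2, -0.8]
width: 0.01
gripper_force: 0.0
```

View pics/p9.png

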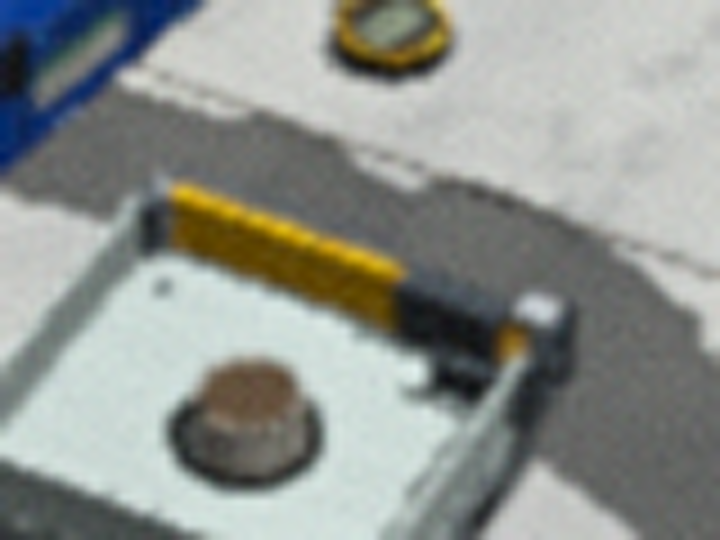

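The gate stays shut with the tongue (510,340) out behind the strike (545,320), and the sample is seated at (250,420). The robot is clear, so I'm handing in.

```bash
python3 -c "from cell import *; print(sign_off())"
```

```text
the job is handed in; nothing more can be done
None
```

I lowered the sample ring into the locating ring while it was still held, then pushed the gate shut with about 13 N at most; it stayed latched when I let go, and I handed the job in with the robot clear (no verdict came back).

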